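# Take the brass nozzle off the twin-outlet dough press

## Robot

A 7-joint arm with a two-finger parallel gripper is mounted at the origin on the work surface. World frame = base frame: x ahead of the robot, y to its left, z up, the work surface at z = 0. Lengths are in m, angles in rad, forces in N, time in s.
With the tool pointing down it reaches from about 0.425 to 0.875 m from the base axis. Payload 4.7 kg.
Tool frame: the origin (TCP) lies midway between the tips of the shut fingers; the grasp point (between the pads) lies ctrl.grasp_offset behind it (ctrl.grasp_offset is the distance from the TCP to the grasp point, in m); z points along the fingers, y is the line along which they close (so a half turn about z gives the same grasp; the last joint's range is limited). The gripper opens to 87 mm and grips with 3 to 60 N. Pads are 19 mm wide; open, the fingers measure 117 mm over their backs; the gripper's body (75 mm by 190 mm) begins 51 mm behind the grasp point.
Start: joints at [1.17, 0.321, -0.07, 1.45, 0.023, 1.371, -0.057], TCP at [0.262, -0.595, 0.223] pointing down, gripper open.
Joint ranges: [-2.86, 2.86], [-0.3, 2.09], [-1.38, 1.24], [0.06, 2.45], [-1.56, 4.7], [0.09, 2.05], [-2.69, 2.69]. Speed limits (rad/s): [2.57, 2.57, 3.14, 3.14, 3.14, 3.14, 3.14].

## Interface

Orientations are given as a rotation vector (axis times angle).
In Python, from bench import ctrl gives the robot as it stands. The module is installed in compiled form; this text tells all that it offers.
- The arm moves only by the tool jog_arm, never from a script. Its argument "moves" is one flat list of numbers, 7 for each row, row after row: the shift along the tool's x, y, z in units of 30 cm (1.0 is 30 cm), then the turn, a rotation vector about the tool's x, y, z in units of 60 degrees (1.0 is 60 degrees), then the gripper's target within -1 to 1 (fully open at 1, half-way at 0, shut at -1). In form: [x, y, z, wx, wy, wz, fingers, x, y, z, wx, wy, wz, fingers, ...]. A call has exactly 8 rows; each row is the pose to reach, as a shift and turn from the pose commanded when the call began, along the tool's axes at that moment; what a row does not reach only later rows make up. A row lasts 1/8 s, in which the tool goes at most 62.5 mm and 10.7 degrees, less where a joint would pass 70% of its speed; a pose out of reach is approached as far as the arm can. A call with a number of a shift or a turn outside -1 to 1 is refused whole. A call with a gripper value outside its range is refused whole. The fingers move at their own pace and stop on an object; "newtons" is the grip in N (left out, the last holds). Time passes only in rows, so rows that repeat a pose let the fingers close, or fill a call up. It gives the time, the measured TCP pose, the force, the opening and the grip force at its end, in the units of the state.
- ctrl.get_state(): the state, without advancing time (a new reading comes with each control period).
- ctrl.get_image(name): name is "scene" or "top" or "wrist"; returns a dict with "pixels" (480x640x3 uint8, red, green, blue), "fx", "fy", "cx", "cy" (pixels), "xyz" and "rotation" of the camera in the world; the wrist camera has in their place "tool_from_camera" (4x4, takes a point from camera to tool coordinates, whose origin is the TCP and whose axes are the flange's). Camera axes: x right, y up, looking along -z (the intrinsics and any distortion apply to the point x, -y, -z); pixel columns grow to the right and rows downward; lengths in m; the calibration is good to about 2 mm. A picture is of the moment at which its call begins: read the wrist's pose just before it. There is no depth.
- ctrl.close_job(): hands the job in; it is judged then, once.
The state is a dict: "time": time; "joint_positions": joint angles; "qd": joint speeds; "joint_torque": joint torques, N m; "position": TCP position; "tool_rot": TCP orientation; "ft_force": force on the tool from outside, world axes, zero at the start; "torque": the same for the moment, N m; "grip_width": opening from 0.0 (shut) to 1.0 (fully open); "grip_force": force on a finger pad.
Only numpy, scipy, OpenCV 4.12 (cv2) and the standard library are available. Lean on these libraries where they do the work, as an engineer would, in place of code of your own. Each camera call takes 0.05 s, during which the arm holds its last target. There are 200 camera calls.

## Task

Take the brass nozzle off the dough press so that it can be washed: push its sprung collar back towards the machine until the nozzle pops forward, draw the nozzle straight out of its socket, and lay it lengthwise in the middle of the empty steel pan, the collar having sprung home. Leave the steel nozzle and its collar as they are, and do not knock the tormas, the pans or anything else on the table about.

Things in the scene. Friction and masses are not known exactly. Their poses are not given: they have to be found in the camera images.
- brass_mid (a point): Brass nozzle to take out, 0.28 kg, 135 mm long: hexagonal grip 45 long, 30 across flats (two flats upright when fitted); behind it (+x) a round shank 45 long, 24 thick, with a locking groove; in front (-x) a tip 45 long tapering from 27 to 20. Point on its axis at mid-grip, half-way along; x axis from tip to shank end. Starts level, fitted in one of the press's two outlets, tip facing out.
- steel_mid (a point): Steel nozzle fitted in the other outlet, to be left there: same shape and size but a 12 mm mouth; point and axes as for the brass one.
- seat_near (a point): Fixed point of the press where a fitted nozzle's mid-grip sits, in the outlet nearer the robot, 130 above the table. x: level, into the machine (nozzles are drawn out along -x); y: across the press, to the robot's side; z up. Bore 25.4 wide opens 27.5 along +x; the shank reaches 40 into it. Press front: block 205 wide at z 87 to 172, 72.5 along +x; behind it cylinder and gearbox up to 205 high.
- seat_far (a point): the same for the other outlet, on the side away from the robot; the two parallel outlets are 110 apart.
- rim_near (a point): Centre of the front face of the blue finger flange of the near outlet's collar, on the outlet's axis: flange 66 in diameter, 6 thick, hole 42; behind it a knurled sleeve 50 in diameter, 28 long. Moves with the collar; axes as the seat's. Home, it lies 26.5 along +x from the seat, 4 behind a fitted nozzle's grip; at least 15 of flange face stands out all round the grip, free to be pushed.
- rim_far (a point): the same for the far outlet's collar.
- collar_near (a joint): Travel of the near sprung collar, m: 0 home, 0.012 fully back towards the machine (+x); spring 8 N home, 13.5 N fully back. From about 0.008 the catches let go and an ejector pops the nozzle 9 to 15 mm out. Then, let go, the collar stays back at about 0.0065, resting on the shank; the nozzle stays in the bore, loose, drooping 2 to 6 mm. With the nozzle fully out it springs home.
- collar_far (a joint): the same for the far outlet's collar.
- pan_empty: empty shallow steel pan for the nozzle, 172 (its x) by 90 (its y) outside, rim 24 high, walls and floor 3 thick. Origin under its centre, on the table. Loose, 0.45 kg.
- pan_spare: equal pan that holds the spare nozzle; the three pans lie side by side in any order.
- pan_brush: equal pan that holds a brush.
- nozzle_spare: spare steel nozzle, same size, lying in its pan; origin at its middle.
- brush: small brush 140 long lying in its pan; origin under its middle.
- torma_tall: dried dough cone with pale butter discs, 175 high, 72 in diameter at the foot, about 25 near the top, standing in front of the nozzles; origin under its centre.
- torma_side: the same, 150 high and 68 at the foot, standing beside one outlet; origin under its centre.
- jar: yellow jar with brass cap, 135 high, 68 in diameter, standing beside the other outlet; origin under its centre.
- dish: copper dish 116 in diameter, 14 high; origin under its centre.
- bowl: brass bowl 84 in diameter, 40 high; origin under its centre.
Not all that is in view belongs to the job. What is meant by the part that bears brass_mid is not pink, and is the smaller of those in its own colour.

How it is judged:
On the way, in this order (a step that is already met when the one before it is completed fails the run):
1. the collar of the outlet that holds the brass nozzle is pushed back (more than 6 mm) while the nozzle is still in its outlet (((distance between brass_mid and seat_near below 0.03 m and value of joint collar_near above 0.006 m) or (distance between brass_mid and seat_far below 0.03 m and value of joint collar_far above 0.006 m))), for 0.05 s.
2. the brass nozzle is drawn out along its outlet's axis by more than 36 mm, within 20 mm sideways and 0.25 rad of the axis (((x of brass_mid in the frame of seat_near between -0.12 and -0.036 m and y of brass_mid in the frame of seat_near between -0.02 and 0.02 m and angle between the x axis of brass_mid and the x axis of seat_near, either way round below 0.25 rad) or (x of brass_mid in the frame of seat_far between -0.12 and -0.036 m and y of brass_mid in the frame of seat_far between -0.02 and 0.02 m and angle between the x axis of brass_mid and the x axis of seat_far, either way round below 0.25 rad))), for 0.05 s.
At the end, for the whole second after the job is handed in: The brass nozzle lies at rest in the empty pan: its middle within 30 mm lengthwise and 36 mm crosswise of the pan's centre, under 26 mm above the table, axis level within 0.17 rad; both collars home within 3 mm; the steel nozzle within 6 mm and the pan within 30 mm of their starts (x of brass_mid in the frame of pan_empty between -0.03 and 0.03 m and y of brass_mid in the frame of pan_empty between -0.036 and 0.036 m and z of brass_mid in the frame of pan_empty below 0.026 m and angle between brass_mid's own x axis and vertical between 1.4 and 1.74 rad and linear speed of nozzle_brass below 0.02 m/s and value of joint each of collar_near, collar_far below 0.003 m and distance of steel_mid from where it was at the start of the episode below 0.006 m and distance of pan_empty from where it was at the start of the episode below 0.03 m); the robot touches nothing.
It fails at once if the collar of the steel nozzle is pushed back by more than 5 mm ((distance between steel_mid and seat_near below 0.02 m and value of joint collar_near above 0.005 m) or (distance between steel_mid and seat_far below 0.02 m and value of joint collar_far above 0.005 m)).
It fails at once if the steel nozzle moves more than 8 mm (distance of steel_mid from where it was at the start of the episode above 0.008 m).
It fails at once if a torma, the jar, the copper dish or the brass bowl is shifted by more than 20 mm (distance of any of torma_tall, torma_side, jar, dish, bowl from where it was at the start of the episode above 0.02 m).
It fails at once if a torma or the jar is tipped by more than 0.3 rad (angle between any of torma_tall, torma_side, jar's own z axis and vertical above 0.3 rad).
It fails at once if the pans, or the spare nozzle or brush lying in them, are shifted by more than 30 mm (distance of any of pan_empty, pan_spare, pan_brush, nozzle_spare, brush from where it was at the start of the episode above 0.03 m).
It also fails if it takes over 42 s, if anything falls off the work surface, if the arm or the gripper's body presses on something with over 40 N, if the wrist force passes 120 N, or if a joint passes its speed limit or range.

## Working session

There is one attempt and no reset: what is moved stays moved. The work goes in short steps, Python scripts to look and compute and a tool call to move; the robot and the scene stay as the last step left them, time stands still between calls to the robot, and variables do not carry over. Pictures are saved under pics/ and viewed, at most 10 in all, crops included, and the job is handed in when it is done.

Besides the shell and the picture viewer there is one more tool, called after "Call:" as name(argument=value, ...), one argument or row to a line, values as JSON. jog_arm: Moves the arm, as the interface text tells. Its arguments: {"type":"object","properties":{"moves":{"type":"array"},"newtons":{"type":"number"}},"required":["moves"]}

```bash
mkdir -p pics; cat > h.py <<'E'
import numpy as np, cv2
from bench import ctrl
from scipy.spatial.transform import Rotation as R
def grab(n,f):
    s=ctrl.get_state(); i=ctrl.get_image(n)
    cv2.imwrite('pics/'+f+'.png',i['pixels'][:,:,::-1]); 
    d={k:v for k,v in i.items() if k!='pixels'}
    np.save('pics/'+f+'.npy',{'cam':d,'s':s},allow_pickle=True); return i,s
E
python3 - <<'E'
from h import *
for n in('scene','top'):
    i,s=grab(n,n+'0'); print({k:v for k,v in i.items() if k!='pixels'})
print(s,ctrl.grasp_offset)
E
```

```text
{'fx': 597.3387950689598, 'fy': 597.3387950689598, 'cx': 310.5594218158304, 'cy': 238.129451250116, 'xyz': array([1.40948546, 0.42464123, 1.13446431]), 'rotation': array([0.46976237, 0.70792159, 1.84075513])}
{'fx': 470.4116440934461, 'fy': 470.4116440934461, 'cx': 312.11951261593066, 'cy': 240.8726896019988, 'xyz': array([0.29605888, 0.10559961, 1.20993731]), 'rotation': array([ 0.1729937 , -0.19130182, -1.65977714])}
{'time': 0.05, 'joint_positions': array([ 1.170095  ,  0.32180346, -0.07011458,  1.45166913,  0.02259647,
        1.370798  , -0.05691778]), 'qd': array([-0.00032741,  0.00063844, -0.0023073 , -0.0001322 , -0.00220098,
        0.00218406, -0.00059043]), 'joint_torque': array([ 4.45388332e-05, -4.92997098e+01, -4.06050989e-01, -3.13701868e+01,
       -6.42865850e-02,  3.98255826e-02,  6.36786172e-05]), 'position': array([ 0.26170504, -0.59438425,  0.22147738]), 'tool_rot': array([-3.07246243e+00, -6.46592191e-01,  7.42143956e-04]), 'ft_force': array([-0.5003866 ,  0.37220323, -0.71642082]), 'torque': array([ 0.05010109,  0.0016651 , -0.01937005]), 'grip_force': 0.0, 'grip_width': 1.0019679773302772} 0.0187
```

View pics/scene0.png

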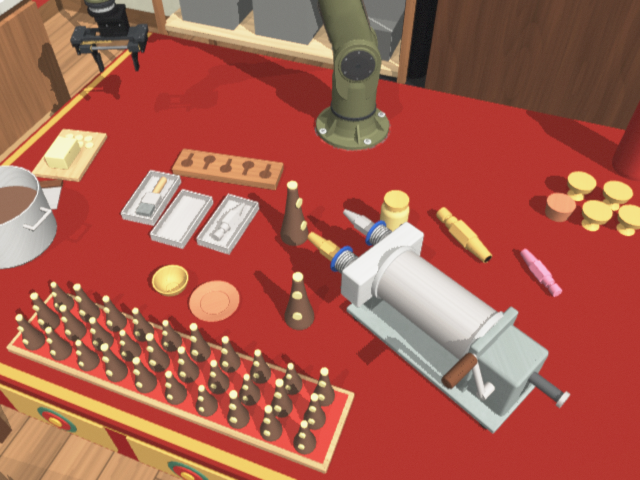

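View pics/top0.png

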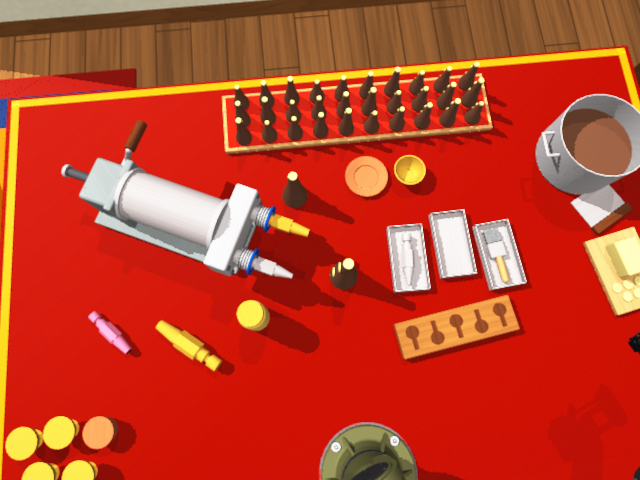

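Scene: three candidate nozzle-like things are the fitted golden one (scene 325,247; top 290,228), the big loose golden one (scene 463,235; top 188,345) and the pink one (scene 540,272; top 110,332). The fitted golden one fits: it is not pink and is the smaller of the two golden ones; it sits in the far outlet. The empty pan is the middle one (scene 182,218; top 453,244). I'll confirm this with an enlarged crop.

```bash
python3 - <<'E'
from h import *
t=cv2.imread('pics/top0.png'); s=cv2.imread('pics/scene0.png')
def c(im,x,y,w,h,k):
    o=cv2.resize(im[y:y+h,x:x+w],None,fx=k,fy=k,interpolation=cv2.INTER_CUBIC)
    for X in range((x+19)//20*20,x+w,20): cv2.line(o,((X-x)*k,0),((X-x)*k,6),(255,255,255),1);cv2.putText(o,str(X),((X-x)*k+1,14),0,.35,(255,255,255))
    for Y in range((y+19)//20*20,y+h,20): cv2.line(o,(0,(Y-y)*k),(6,(Y-y)*k),(255,255,255),1);cv2.putText(o,str(Y),(7,(Y-y)*k+4),0,.35,(255,255,255))
    return o
cv2.imwrite('pics/c1.png',np.vstack([c(t,200,165,160,120,5)[:,:800]]))
cv2.imwrite('pics/c2.png',np.vstack([c(s,270,170,160,110,5)]))
cv2.imwrite('pics/c3.png',np.vstack([c(t,340,150,200,150,4)]))
E
```

```text
(no output)
```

View pics/c1.png

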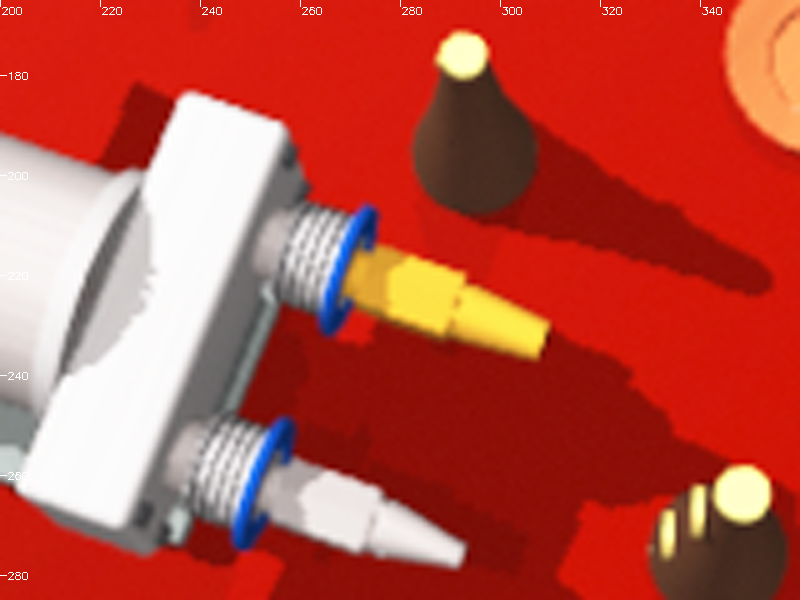

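View pics/c2.png

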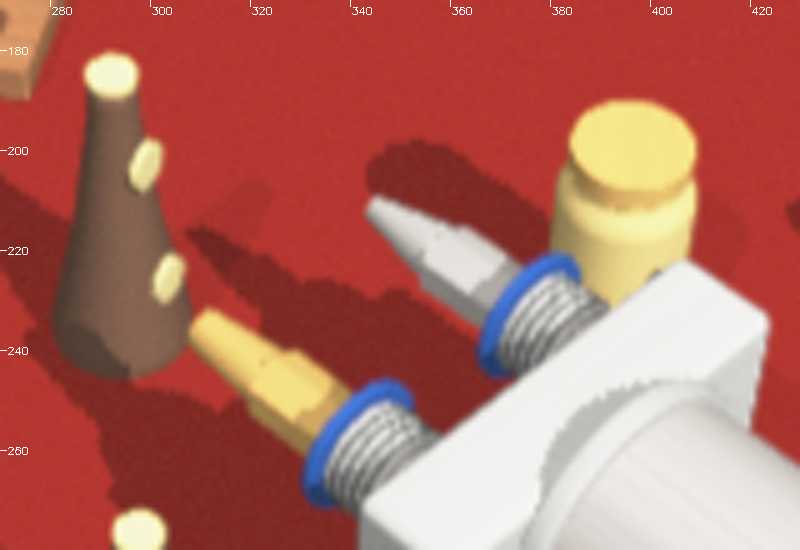

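View pics/c3.png

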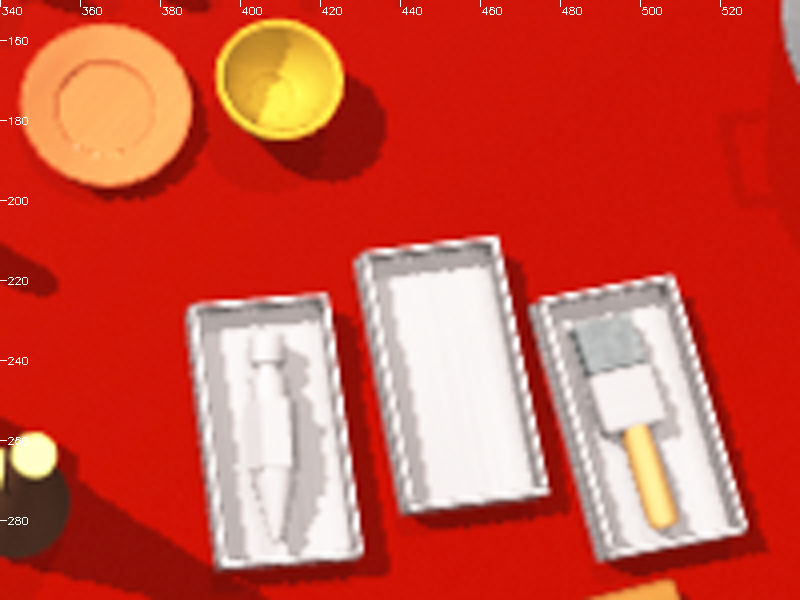

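```bash
cat >> h.py <<'E'
def cam(f): 
    d=np.load('pics/'+f+'.npy',allow_pickle=True).item()['cam']; return d
def proj(d,P):
    P=np.atleast_2d(P); C=R.from_rotvec(d['rotation']).inv().apply(P-d['xyz'])
    return np.c_[d['cx']+d['fx']*C[:,0]/-C[:,2], d['cy']+d['fy']*-C[:,1]/-C[:,2]]
def ray(d,uv,z):
    v=R.from_rotvec(d['rotation']).apply([(uv[0]-d['cx'])/d['fx'],-(uv[1]-d['cy'])/d['fy'],-1]); return d['xyz']+v*(z-d['xyz'][2])/v[2]
E
python3 - <<'E'
from h import *
from scipy.optimize import least_squares as ls
T,S=cam('top0'),cam('scene0')
A=np.array
# (x in seat, y rel press centre, z) far y=-.055
M=A([[-.0675,-.055,.13],[.0265,-.055,.13],[-.0675,.055,.13],[.0265,.055,.13]])
ut=A([[308.3,233],[270.5,219],[292,276],[254,262]]); us=A([[309.5,235.5],[340.5,259],[344.5,211.5],[375.5,233.5]])
def w(p,m=M): 
    c,s=np.cos(p[2]),np.sin(p[2]); return np.c_[p[0]+c*m[:,0]-s*m[:,1],p[1]+s*m[:,0]+c*m[:,1],m[:,2]]
r=lambda p:np.r_[proj(T,w(p))-ut,proj(S,w(p))-us].ravel()
for a,b in zip(ut,us): print(ray(T,a,.13),ray(S,b,.13))
best=min((ls(r,[.6,.4,y0]) for y0 in (-2,-1,0,1,2,3)),key=lambda q:q.cost)
p=best.x;print('press',p,best.cost);print(r(p).reshape(-1,2).round(1).tolist())
print('far seat,near seat',w(p,A([[0,-.055,.13],[0,.055,.13]])))
C=A([[429,214],[464,209.5],[476,273],[441,278]])
W=A([ray(T,c,.024) for c in C]);print('pan',W.mean(0),W.tolist(),np.linalg.norm(np.diff(W,axis=0),axis=1))
print('panscene',proj(S,W.mean(0)))
def both(n,a,b,z): print(n,ray(T,a,z),ray(S,b,z))
both('tall',(348.5,264),(292,185),.175);both('side',(292,176),(298,276),.15);both('jar',(252,314),(396,199),.135)
both('dish',(366.5,175),(214.5,301),.014)
print('spare pan',ray(T,(408,258),.024))
E
```

```text
[0.56664432 0.08791249 0.13      ] [0.57382123 0.08488402 0.13      ]
[0.60960449 0.17430013 0.13      ] [0.6139794 0.1732532 0.13     ]
[0.46806211 0.13526748 0.13      ] [0.47437012 0.1339889  0.13      ]
[0.50948636 0.2206194  0.13      ] [0.51512991 0.22234471 0.13      ]
press [0.54967725 0.17236124 1.12505616] 7.056250791261309
[[-0.1, -1.5], [0.7, -0.5], [-0.1, -1.2], [0.2, -0.9], [1.8, -0.8], [0.2, -1.2], [1.0, -0.9], [-0.5, -1.4]]
far seat,near seat [[0.5993033  0.14864932 0.13      ]
 [0.5000512  0.19607316 0.13      ]]
pan [ 0.53025642 -0.28223873  0.024     ] [[0.6136975549818533, -0.23393287362062437, 0.0239999999999998], [0.6169765000347798, -0.3274447610515977, 0.02400000000000002], [0.447210195882657, -0.32920279410749237, 0.02400000000000002], [0.44314144161356556, -0.23837450790014503, 0.02400000000000002]] [0.09356936 0.16977541 0.09091937]
panscene [[184.15741317 213.71200479]]
tall [0.47562017 0.00606925 0.175     ] [0.47812103 0.00405866 0.175     ]
side [0.70523719 0.11366571 0.15      ] [0.70487255 0.11064845 0.15      ]
jar [0.38952831 0.23284877 0.135     ] [0.39667126 0.23610055 0.135     ]
dish [ 0.7411329  -0.08566526  0.014     ] [ 0.74349349 -0.08487028  0.014     ]
spare pan [ 0.50256064 -0.16227285  0.024     ]
```

Crop confirmed: the brass nozzle sits in the far outlet (its flange at top 270,219, tip 308,233), and the middle pan is empty. Next, compute the approach.

```bash
cat >> h.py <<'E'
P=np.array([0.5993,0.1486,0.13]); PSI=1.125
U=np.array([np.cos(PSI),np.sin(PSI),0]); V=np.array([-np.sin(PSI),np.cos(PSI),0])
def seat(x,y,z): return P+U*x+V*y+np.array([0,0,z-P[2]])
def down(yaw): # tool x at yaw, z down
    c,s=np.cos(yaw),np.sin(yaw); return R.from_matrix(np.array([[c,s,0],[s,-c,0],[0,0,-1]]))
def go(pos,yaw,fr=None,frR=None):
    s=ctrl.get_state(); p=s['position'] if fr is None else fr; r=R.from_rotvec(s['tool_rot']) if frR is None else frR
    d=r.inv().apply(np.array(pos)-p)/.3; w=(r.inv()*down(yaw)).as_rotvec()/(np.pi/3)
    print('move',d.round(3),w.round(3)); return np.array(pos),down(yaw)
def st():
    s=ctrl.get_state(); p=s['position']-P
    print('t',round(s['time'],2),'pos',s['position'].round(4),'seat',(p@U).round(4),(p@V).round(4),'ft',s['ft_force'].round(1),'seatx F',(s['ft_force']@U).round(1),'grip',round(s['grip_width'],3),round(s['grip_force'],1),'q',s['joint_positions'].round(2))
E
python3 - <<'E'
from h import *
st(); print(seat(-.03,0,.27))
a=go([.40,-.30,.30],.75); b=go([.50,-.08,.30],PSI,*a); 
go(seat(-.03,0,.27),PSI,*b)
E
```

```text
t 0.1 pos [ 0.2617 -0.5945  0.2216] seat -0.816 -0.0158 ft [-0.2 -0.6 -0.7] seatx F -0.6 grip 1.002 0.0 q [ 1.17  0.32 -0.07  1.45  0.02  1.37 -0.06]
[0.5863647  0.12153197 0.27      ]
move [ 0.817 -0.713 -0.26 ] [-0.002 -0.    -0.32 ]
move [ 0.744 -0.309  0.   ] [ 0.     0.    -0.358]
move [ 0.73 -0.03  0.1 ] [0. 0. 0.]
```

Call:
jog_arm(
  moves=[0.1,-0.09,-0.2,0,0,-0.04,1,0.25,-0.22,-0.26,0,0,-0.1,1,0.4,-0.35,-0.26,0,0,-0.16,1,0.55,-0.48,-0.26,0,0,-0.22,0.5,0.68,-0.6,-0.26,0,0,-0.27,0.2,0.78,-0.68,-0.26,0,0,-0.32,0,0.82,-0.71,-0.26,0,0,-0.32,0,0.82,-0.71,-0.26,0,0,-0.32,0],
)

```text
time: 1.1
position: [0.4012, -0.3014, 0.3004]
tool_rot: [2.923, 1.15, -0.001]
ft_force: [0.4, 0.5, -0.2]
grip_width: 0.546
grip_force: 0.0
```

```bash
python3 - <<'E'
from h import *
st(); print(ctrl.get_state()['tool_rot']); b=go([.50,-.08,.30],PSI);go(seat(-.03,0,.27),PSI,*b)
E
```

```text
t 1.1 pos [ 0.4012 -0.3014  0.3004] seat -0.4914 -0.0153 ft [ 0.4  0.5 -0.2] seatx F 0.6 grip 0.546 0.0 q [ 0.91 -0.01 -0.31  1.68 -0.    1.48 -0.23]
[ 2.92323740e+00  1.14990245e+00 -8.19722364e-04]
move [ 0.744 -0.316  0.001] [-0.     0.001 -0.359]
move [ 0.73 -0.03  0.1 ] [0. 0. 0.]
```

Call:
jog_arm(
  moves=[0.12,-0.05,0,0,0,-0.06,0,0.26,-0.11,0,0,0,-0.13,0,0.4,-0.17,0,0,0,-0.2,0,0.54,-0.23,0,0,0,-0.27,0,0.66,-0.28,0,0,0,-0.33,0,0.74,-0.315,0,0,0,-0.36,0,0.745,-0.316,0,0,0,-0.36,0,0.745,-0.316,0,0,0,-0.36,0],
)

```text
time: 2.1
position: [0.4999, -0.0811, 0.3003]
tool_rot: [2.658, 1.674, -0.002]
ft_force: [-0.2, -0.4, -1.1]
grip_width: 0.496
grip_force: 0.0
```

Call:
jog_arm(
  moves=[0.12,0,0.02,0,0,0,0,0.26,-0.01,0.04,0,0,0,0,0.4,-0.02,0.06,0,0,0,0,0.54,-0.02,0.08,0,0,0,0,0.66,-0.03,0.1,0,0,0,0,0.73,-0.03,0.1,0,0,0,0,0.73,-0.03,0.1,0,0,0,0,0.73,-0.03,0.1,0,0,0,0],
)

```text
time: 3.1
position: [0.5863, 0.1199, 0.2703]
tool_rot: [2.658, 1.673, -0.002]
ft_force: [0.4, -0.8, -1.1]
grip_width: 0.495
grip_force: 0.0
```

```bash
python3 - <<'E'
from h import *
st(); i,s=grab('wrist','w0'); print(i['tool_from_camera'],i['fx'],i['cx'],i['cy'],[k for k in i]); 
E
```

```text
t 3.1 pos [0.5863 0.1199 0.2703] seat -0.0315 -0.0006 ft [ 0.4 -0.8 -1.1] seatx F -0.5 grip 0.495 0.0 q [ 0.36  0.26 -0.73  1.49  0.18  1.45 -0.83]
[[-9.62716337e-04  9.65853259e-01  2.59087930e-01  7.12737702e-02]
 [ 9.99999537e-01  9.30689822e-04  2.46271964e-04 -6.88758827e-04]
 [-3.26792078e-06  2.59088047e-01 -9.65853707e-01 -1.62040966e-01]
 [ 0.00000000e+00  0.00000000e+00  0.00000000e+00  1.00000000e+00]] 395.98385287742076 320.0845411756544 239.67889659059185 ['pixels', 'fx', 'fy', 'cx', 'cy', 'tool_from_camera']
```

View pics/w0.png

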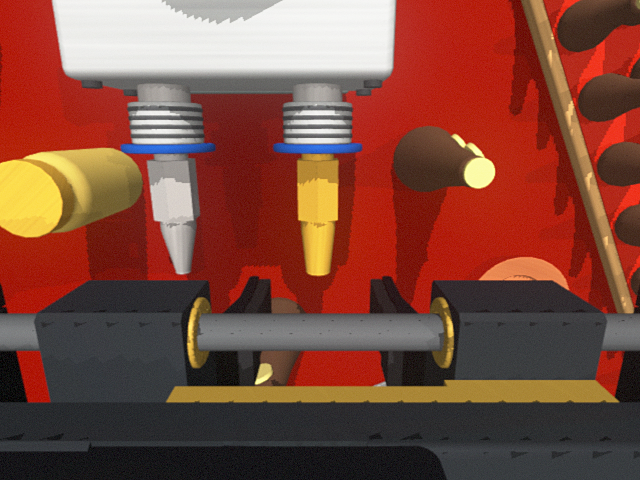

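```bash
cat >> h.py <<'E'
def wray(f,uv,z):
    d=np.load('pics/'+f+'.npy',allow_pickle=True).item();c=d['cam'];T=c['tool_from_camera'];s=d['s'];r=R.from_rotvec(s['tool_rot'])
    v=r.apply(T[:3,:3]@[(uv[0]-c['cx'])/c['fx'],-(uv[1]-c['cy'])/c['fy'],-1]); o=s['position']+r.apply(T[:3,3])
    return o+v*(z-o[2])/v[2]
E
python3 - <<'E'
from h import *
for n,uv,z in [('flange',(317.5,149),.13),('flangeL',(274,149),.13),('flangeR',(361,149),.13),('tip',(318,274),.13),('tiptop',(318,274),.14),('gripfront',(318,222),.145),('steelfl',(167,149),.13),('steelL',(121,149),.13),('steelR',(214,149),.13),('steeltip',(183,273),.14)]:
    w=wray('w0',uv,z); p=w-P; print(n,w.round(4),'seat',(p@U).round(4),(p@V).round(4))
E
```

```text
flange [0.6098 0.1751 0.13  ] seat 0.0284 0.0019
flangeL [0.5806 0.1891 0.13  ] seat 0.0285 0.0343
flangeR [0.639 0.161 0.13 ] seat 0.0283 -0.0305
tip [0.5673 0.086  0.13  ] seat -0.0703 0.0019
tiptop [0.5689 0.0893 0.14  ] seat -0.0666 0.0018
gripfront [0.5875 0.1278 0.145 ] seat -0.0239 0.0016
steelfl [0.5089 0.2236 0.13  ] seat 0.0287 0.1139
steelL [0.478  0.2384 0.13  ] seat 0.0287 0.1482
steelR [0.5404 0.2084 0.13  ] seat 0.0286 0.079
steeltip [0.4741 0.1358 0.14  ] seat -0.0656 0.1074
```

```bash
echo 'P=P+.0012*U+.0018*V' >> h.py; python3 - <<'E'
from h import *
st(); a=go(seat(.004,0,.116),PSI); go(seat(.016,0,.116),PSI,*a)
E
```

```text
t 3.15 pos [0.5863 0.12   0.2704] seat -0.0326 -0.0024 ft [-1.  -0.1 -0.1] seatx F -0.5 grip 0.503 0.0 q [ 0.36  0.26 -0.73  1.49  0.18  1.45 -0.83]
move [ 0.123 -0.008  0.515] [ 0.     0.001 -0.001]
move [ 0.04 -0.    0.  ] [0. 0. 0.]
```

Call:
jog_arm(
  moves=[0.06,-0.008,0,0,0,0,0,0.12,-0.008,0.08,0,0,0,0,0.12,-0.008,0.2,0,0,0,0,0.12,-0.008,0.32,0,0,0,0,0.12,-0.008,0.42,0,0,0,0,0.12,-0.008,0.49,0,0,0,0,0.12,-0.008,0.515,0,0,0,0,0.12,-0.008,0.515,0,0,0,0],
)

```text
time: 4.15
position: [0.5996, 0.1563, 0.1163]
tool_rot: [-2.656, -1.678, -0.001]
ft_force: [0.4, -0.1, 0.4]
grip_width: 0.495
grip_force: 0.0
```

```bash
python3 - <<'E'
from h import *
st(); go(seat(.016,0,.116),PSI)
E
```

```text
t 4.15 pos [0.5996 0.1563 0.1163] seat 0.0059 0.0012 ft [ 0.4 -0.1  0.4] seatx F 0.1 grip 0.495 0.0 q [ 0.27  0.42 -0.71  1.64  0.29  1.19 -0.95]
move [0.034 0.004 0.001] [ 0.    -0.     0.002]
```

Call:
jog_arm(
  moves=[0.02,0.004,0,0,0,0,0,0.034,0.004,0,0,0,0,0,0.042,0.004,0,0,0,0,0,0.05,0.004,0,0,0,0,0,0.055,0.004,0,0,0,0,0,0.06,0.004,0,0,0,0,0,0.065,0.004,0,0,0,0,0,0.065,0.004,0,0,0,0,0],
)

```text
time: 5.15
position: [0.6083, 0.1695, 0.1169]
tool_rot: [2.654, 1.673, -0.008]
ft_force: [-4.9, -7.9, 5.3]
grip_width: 0.503
grip_force: 4.8
```

```bash
python3 - <<'E'
from h import *
st(); i,s=grab('wrist','w1')
E
```

```text
t 5.15 pos [0.6083 0.1695 0.1169] seat 0.0215 -0.0009 ft [-4.9 -7.9  5.3] seatx F -9.3 grip 0.503 4.8 q [ 0.23  0.44 -0.71  1.6   0.31  1.21 -0.98]
```

View pics/w1.png

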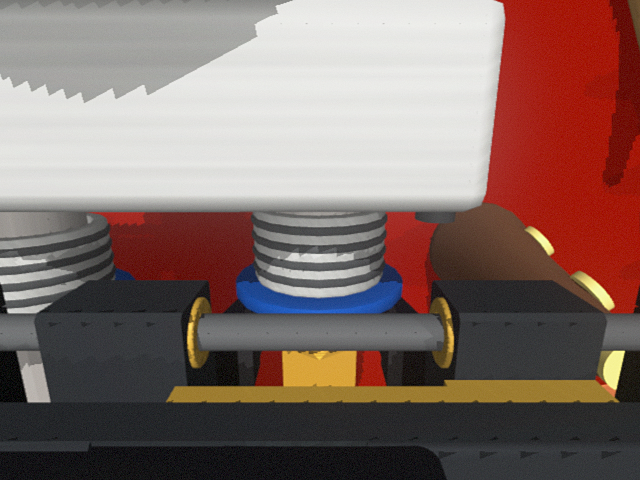

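Flange contact shown by the wrist view (blue rim 320,290 against both fingers), with the collar back only a few mm. I'll push further.

Call:
jog_arm(
  moves=[0.008,0,0,0,0,0,0,0.015,0,0,0,0,0,0,0.021,0,0,0,0,0,0,0.027,0,0,0,0,0,0,0.032,0,0,0,0,0,0,0.035,0,0,0,0,0,0,0.035,0,0,0,0,0,0,0.035,0,0,0,0,0,0],
)

```text
time: 6.2
position: [0.6101, 0.1733, 0.1167]
tool_rot: [2.653, 1.668, -0.026]
ft_force: [-15.2, -18.2, 15.3]
grip_width: 0.499
grip_force: 11.5
```

```bash
python3 - <<'E'
from h import *
st(); i,s=grab('scene','s1')
a=cv2.imread('pics/s1.png')[190:300,270:380];b=cv2.imread('pics/scene0.png')[190:300,270:380]
cv2.imwrite('pics/s1c.png',cv2.resize(np.hstack([b,a]),None,fx=3.6,fy=3.6,interpolation=cv2.INTER_CUBIC))
E
```

```text
t 6.2 pos [0.6101 0.1733 0.1167] seat 0.0258 -0.0009 ft [-15.2 -18.2  15.3] seatx F -23.0 grip 0.499 11.5 q [ 0.22  0.46 -0.7   1.59  0.32  1.23 -1.  ]
```

View pics/s1c.png

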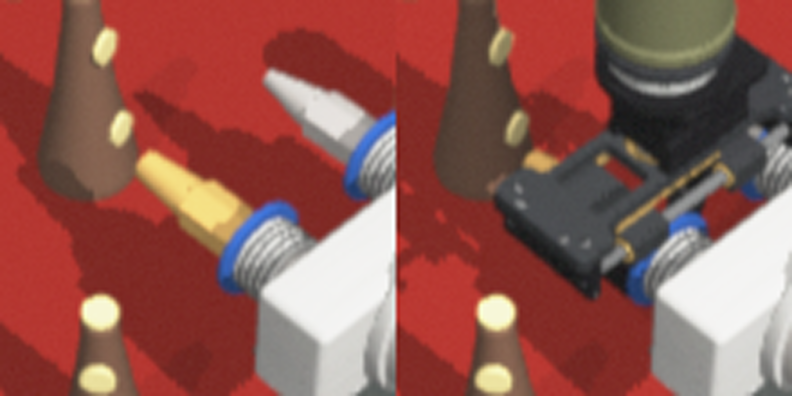

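Call:
jog_arm(
  moves=[0.004,0,-0.004,0,0,0,0,0.008,0,-0.008,0,0,0,0,0.012,0,-0.008,0,0,0,0,0.016,0,-0.008,0,0,0,0,0.018,0,-0.008,0,0,0,0,0.018,0,-0.008,0,0,0,0,0.018,0,-0.008,0,0,0,0,0.018,0,-0.008,0,0,0,0],
)

```text
time: 7.25
position: [0.61, 0.1733, 0.1169]
tool_rot: [2.652, 1.664, -0.042]
ft_force: [-19.7, -25.5, 12.6]
grip_width: 0.5
grip_force: 15.8
```

```bash
python3 - <<'E'
from h import *
st(); i,s=grab('scene','s2');i,s=grab('wrist','w2')
a=cv2.imread('pics/s2.png')[200:265,290:350];c=cv2.imread('pics/w2.png')[200:400,200:440]
b=cv2.imread('pics/scene0.png')[200:265,290:350]
f=lambda x,k:cv2.resize(x,None,fx=k,fy=k,interpolation=cv2.INTER_CUBIC)
l=f(np.vstack([b,a]),4); r=f(c,1.7); H=max(l.shape[0],r.shape[0]); pad=lambda x:np.pad(x,((0,H-x.shape[0]),(0,0),(0,0)))
cv2.imwrite('pics/s2c.png',np.hstack([pad(l),pad(r)]))
E
```

```text
t 7.25 pos [0.61   0.1733 0.1169] seat 0.0257 -0.0008 ft [-19.7 -25.5  12.6] seatx F -31.5 grip 0.5 15.8 q [ 0.21  0.46 -0.7   1.58  0.32  1.24 -1.  ]
```

View pics/s2c.png

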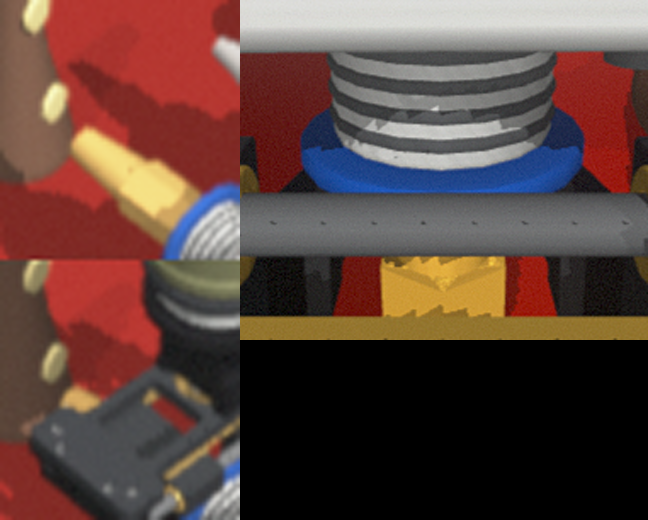

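Call:
jog_arm(
  moves=[-0.03,0,0,0,0,0,0,-0.06,0,0,0,0,0,0,-0.08,0,0,0,0,0,0,-0.1,0,0,0,0,0,0,-0.12,0,0,0,0,0,0,-0.14,0,0,0,0,0,0,-0.15,0,0,0,0,0,0,-0.15,0,0,0,0,0,0],
)

```text
time: 8.35
position: [0.5963, 0.1466, 0.1184]
tool_rot: [2.656, 1.677, -0.0]
ft_force: [-1.5, 0.1, -1.1]
grip_width: 0.499
grip_force: 0.0
```

```bash
python3 - <<'E'
from h import *
st(); i,s=grab('scene','s3');i,s=grab('wrist','w3')
a=cv2.imread('pics/s3.png')[200:265,290:350];c=cv2.imread('pics/w3.png')[150:400,180:460]
b=cv2.imread('pics/scene0.png')[200:265,290:350]
f=lambda x,k:cv2.resize(x,None,fx=k,fy=k,interpolation=cv2.INTER_CUBIC)
l=f(np.vstack([b,a]),4); r=f(c,2); H=max(l.shape[0],r.shape[0]); pad=lambda x:np.pad(x,((0,H-x.shape[0]),(0,0),(0,0)))
cv2.imwrite('pics/s3c.png',np.hstack([pad(l),pad(r)]))
E
```

```text
t 8.35 pos [0.5963 0.1466 0.1184] seat -0.0043 0.0 ft [-1.5  0.1 -1.1] seatx F -0.5 grip 0.499 0.0 q [ 0.29  0.4  -0.71  1.65  0.28  1.19 -0.93]
```

View pics/s3c.png

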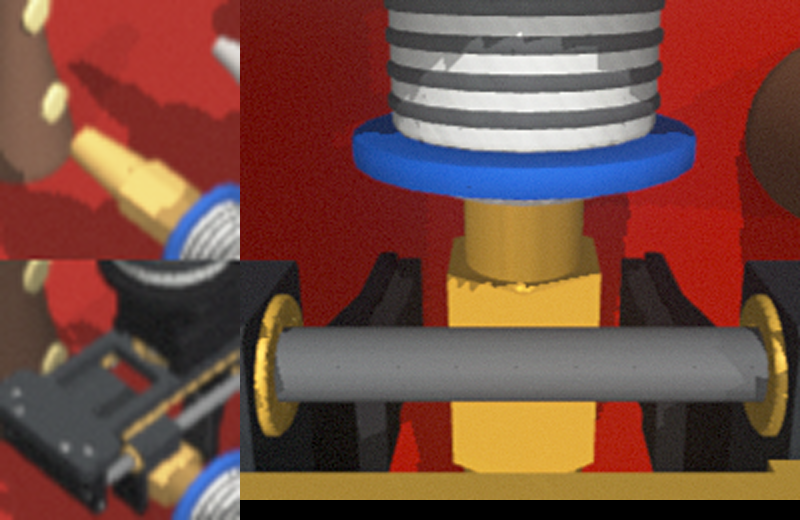

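Wrist view: about 14 mm of shank now shows between the flange (320,245) and the rear of the grip (320,292), so the nozzle has popped and lies loose, straight between the fingers.

```bash
python3 - <<'E'
from h import *
for n,uv,z in [('rear',(320,292),.143),('gripL',(284,300),.128),('gripR',(360,300),.128),('front',(319,384),.14),('flL',(237,222),.13),('flR',(407,222),.13)]:
    p=wray('w3',uv,z)-P; print(n,(p@U).round(4),(p@V).round(4))
go(seat(-.013,0,.114),PSI)
E
```

```text
rear 0.0102 0.0009
gripL 0.0004 0.0159
gripR 0.0004 -0.0157
front -0.0312 0.0013
flL 0.034 0.0332
flR 0.0341 -0.0329
move [-0.03   0.     0.015] [ 0.    -0.     0.002]
```

Call:
jog_arm(
  moves=[-0.012,0,0.008,0,0,0,0,-0.025,0,0.015,0,0,0,0,-0.025,0,0.015,0,0,0,-0.4,-0.025,0,0.015,0,0,0,-1,-0.025,0,0.015,0,0,0,-1,-0.025,0,0.015,0,0,0,-1,-0.025,0,0.015,0,0,0,-1,-0.025,0,0.015,0,0,0,-1],
  newtons=30,
)

```text
time: 9.45
position: [0.5934, 0.1399, 0.114]
tool_rot: [2.656, 1.677, 0.001]
ft_force: [1.5, -0.6, -0.0]
grip_width: 0.341
grip_force: 30.0
```

```bash
python3 - <<'E'
from h import *
st(); a=go(seat(-.075,0,.115),PSI)
E
```

```text
t 9.45 pos [0.5934 0.1399 0.114 ] seat -0.0116 -0.0003 ft [ 1.5 -0.6 -0. ] seatx F 0.1 grip 0.341 30.0 q [ 0.3   0.4  -0.71  1.67  0.28  1.18 -0.92]
move [-0.211 -0.001 -0.003] [ 0.001 -0.     0.002]
```

Call:
jog_arm(
  moves=[-0.02,0,0,0,0,0,-1,-0.05,0,0,0,0,0,-1,-0.08,0,0,0,0,0,-1,-0.11,0,0,0,0,0,-1,-0.14,0,0,0,0,0,-1,-0.18,0,0,0,0,0,-1,-0.215,0,0,0,0,0,-1,-0.215,0,0,0,0,0,-1],
)

```text
time: 10.45
position: [0.5651, 0.0803, 0.1139]
tool_rot: [2.657, 1.675, -0.001]
ft_force: [-0.6, 0.0, -3.7]
grip_width: 0.34
grip_force: 30.0
```

```bash
python3 - <<'E'
from h import *
st(); i,s=grab('wrist','w4'); i=i['pixels'].astype(int)
g=(i[:,:,0]>150)&(i[:,:,1]>100)&(i[:,:,2]<90)
for y in range(180,400,15): 
    x=np.where(g[y,200:440])[0]+200; print(y,len(x),(x.min(),x.max()) if len(x) else '')
b=(i[:,:,2]>120)&(i[:,:,0]<80)&(i[:,:,1]<110); ys,xs=np.where(b); m=(xs>230)&(xs<410); print('blue',xs[m].min(),xs[m].max(),ys[m].min(),ys[m].max())
xs_=xs[m];ys_=ys[m]
for x in (xs_.min()+2,xs_.max()-2):
    y=ys_[abs(xs_-x)<2].max(); p=wray('w4',(x,y),.13)-P; print('flange',y,(p@U).round(4),(p@V).round(4))
UP=seat(-.085,0,.30); a=go(UP,PSI); b=go([.545,-.10,.30],.6,*a); c=go([.53,-.282,.2],.018,*b)
E
```

```text
t 10.45 pos [0.5651 0.0803 0.1139] seat -0.0775 -0.0004 ft [-0.6  0.  -3.7] seatx F -0.2 grip 0.34 30.0 q [ 0.42  0.31 -0.71  1.76  0.22  1.15 -0.8 ]
180 27 (np.int64(288), np.int64(353))
195 29 (np.int64(289), np.int64(352))
210 40 (np.int64(301), np.int64(340))
225 40 (np.int64(289), np.int64(352))
240 22 (np.int64(290), np.int64(351))
255 41 (np.int64(284), np.int64(356))
270 46 (np.int64(281), np.int64(360))
285 63 (np.int64(281), np.int64(360))
300 77 (np.int64(228), np.int64(412))
315 9 (np.int64(224), np.int64(415))
330 4 (np.int64(222), np.int64(413))
345 8 (np.int64(222), np.int64(418))
360 64 (np.int64(223), np.int64(416))
375 48 (np.int64(290), np.int64(349))
390 240 (np.int64(200), np.int64(439))
blue 231 409 1 52
flange 39 0.0244 0.0295
flange 36 0.0253 -0.0289
move [-0.028 -0.001 -0.62 ] [0.    0.    0.001]
move [-0.546  0.2    0.   ] [0.    0.    0.501]
move [-0.384  0.472  0.333] [0.    0.    0.556]
```

Call:
jog_arm(
  moves=[-0.02,0,-0.05,0,0,0,-1,-0.03,0,-0.15,0,0,0,-1,-0.03,0,-0.26,0,0,0,-1,-0.03,0,-0.37,0,0,0,-1,-0.03,0,-0.48,0,0,0,-1,-0.03,0,-0.57,0,0,0,-1,-0.03,0,-0.62,0,0,0,-1,-0.03,0,-0.62,0,0,0,-1],
)

```text
time: 11.5
position: [0.562, 0.0742, 0.3011]
tool_rot: [2.655, 1.678, 0.003]
ft_force: [0.8, 0.1, -4.0]
grip_width: 0.342
grip_force: 30.0
```

Call:
jog_arm(
  moves=[-0.06,0.02,0,0,0,0.06,-1,-0.15,0.06,0,0,0,0.13,-1,-0.25,0.1,0,0,0,0.22,-1,-0.36,0.14,0,0,0,0.32,-1,-0.46,0.17,0,0,0,0.42,-1,-0.53,0.2,0,0,0,0.48,-1,-0.545,0.2,0,0,0,0.5,-1,-0.545,0.2,0,0,0,0.5,-1],
)

```text
time: 12.5
position: [0.5455, -0.0989, 0.2999]
tool_rot: [-2.999, -0.934, -0.0]
ft_force: [0.2, 0.6, -4.1]
grip_width: 0.343
grip_force: 30.0
```

```bash
python3 - <<'E'
from h import *
st(); go([.53,-.282,.2],.018)
E
```

```text
t 12.5 pos [ 0.5455 -0.0989  0.2999] seat -0.2477 -0.06 ft [ 0.2  0.6 -4.1] seatx F 0.6 grip 0.343 30.0 q [ 0.65  0.13 -0.57  1.55  0.07  1.48 -0.89]
move [-0.389  0.473  0.333] [-0.001 -0.     0.56 ]
```

Call:
jog_arm(
  moves=[-0.04,0.05,0,0,0,0.06,-1,-0.11,0.14,0.06,0,0,0.15,-1,-0.19,0.23,0.13,0,0,0.25,-1,-0.26,0.32,0.2,0,0,0.36,-1,-0.33,0.41,0.27,0,0,0.46,-1,-0.38,0.46,0.31,0,0,0.54,-1,-0.39,0.473,0.333,0,0,0.56,-1,-0.39,0.473,0.333,0,0,0.56,-1],
)

```text
time: 13.5
position: [0.5298, -0.2823, 0.1997]
tool_rot: [-3.141, -0.028, 0.001]
ft_force: [0.3, 1.1, -3.1]
grip_width: 0.346
grip_force: 30.0
```

```bash
python3 - <<'E'
from h import *
st(); i,s=grab('wrist','w5'); im=i['pixels'].astype(int)
T=cam('top0'); 
# red tablecloth vs not, sampled on world lines at rim height z=.024 (top of wall), via wrist projection
tc=i['tool_from_camera']; r=R.from_rotvec(s['tool_rot'])
def pj(w):
    t=r.inv().apply(np.array(w)-s['position']); c=tc[:3,:3].T@(t-tc[:3,3]); return i['cx']+i['fx']*c[0]/-c[2], i['cy']-i['fy']*c[1]/-c[2]
for c in [(.6137,-.2339),(.6170,-.3274),(.4472,-.3292),(.4431,-.2384)]: print('corner px',np.round(pj([*c,.024])))
for X in (.57,.58,.59,.60):
    out=[]
    for Y in np.arange(-.36,-.20,.001):
        u,v=pj([X,Y,.024]); 
        if 0<=u<640 and 0<=v<480: p=im[int(round(v)),int(round(u))]; out.append('R' if p[0]-p[1]>60 else ('#' if p.sum()<150 else 'w'))
        else: out.append('.')
    print(X,''.join(out))
E
```

```text
t 13.5 pos [ 0.5298 -0.2823  0.1997] seat -0.4199 -0.1248 ft [ 0.3  1.1 -3.1] seatx F 1.1 grip 0.346 30.0 q [ 0.78  0.25 -0.4   1.6   0.1   1.31 -1.18]
corner px [264. 115.]
corner px [379. 113.]
corner px [371. 305.]
corner px [272. 308.]
0.57 wwwwwwwwwwwwwwwwRRRRRRRRRRRRRRRwwwwwwwwwwwwwwwwwwwwwwwwwwwwwwwwwwwwwwwwwwwwwwwwwwwwwwwwwwwwwwwwwwwwwwwwwwwwwwwwwwwwwwwwwwRRRRRRRRRRRRRRRRRRRRRRRRwwwwwwwwwwwwwww
0.58 RRRRRRRRRRRRRRRRRRRRRRRRRRRRRRRwwwwwwwwwwwwwwwwwwwwwwwwwwwwwwwwwwwwwwwwwwwwwwwwwwwwwwwwwwwwwwwwwwwwwwwwwwwwwwwwwwwwwwwwwwwRRRRRRRRRRRRRRRRRRRRRRwwwwwwwwwwwwwwww
0.59 RRRRRRRRRRRRRRRRRRRRRRRRRRRRRRRwwwwwwwwwwwwwwwwwwwwwwwwwwwwwwwwwwwwwwwwwwwwwwwwwwwwwwwwwwwwwwwwwwwwwwwwwwwwwwwwwwwwwwwwwwwRRRRRRRRRRRRRRRRRRRRRRRwwwwwwwwwwwwwww
0.6 RRRRRRRRRRRRRRRRRRRRRRRRRRRRRRRRwwwwwwwwwwwwwwwwwwwwwwwwwwwwwwwwwwwwwwwwwwwwwwwwwwwwwwwwwwwwwwwwwwwwwwwwwwwwwwwwwwwwwwwwwRRRRRRRRRRRRRRRRRRRRRRRRRRRRRRRRRRRRRRR
```

Call:
jog_arm(
  moves=[0,0.004,0.06,0,0,0,-1,0,0.004,0.17,0,0,0,-1,0,0.004,0.28,0,0,0,-1,0,0.004,0.39,0,0,0,-1,0,0.004,0.49,0,0,0,-1,0,0.004,0.56,0,0,0,-1,0,0.004,0.6,0,0,0,-1,0,0.004,0.615,0,0,0,-1],
)

```text
time: 14.55
position: [0.5296, -0.2835, 0.0149]
tool_rot: [-3.141, -0.028, 0.001]
ft_force: [-0.4, 1.0, -3.0]
grip_width: 0.342
grip_force: 30.0
```

```bash
python3 - <<'E'
from h import *
st(); go([.53,-.2833,.01],.018)
E
```

```text
t 14.55 pos [ 0.5296 -0.2835  0.0149] seat -0.4212 -0.1252 ft [-0.4  1.  -3. ] seatx F 0.8 grip 0.342 30.0 q [ 0.76  0.43 -0.37  1.78  0.18  0.97 -1.24]
move [ 0.001 -0.001  0.016] [-0.     0.001 -0.   ]
```

Call:
jog_arm(
  moves=[0,0,0.005,0,0,0,-1,0,0,0.01,0,0,0,-1,0,0,0.013,0,0,0,-1,0,0,0.016,0,0,0,-1,0,0,0.018,0,0,0,-1,0,0,0.018,0,0,0,-1,0,0,0.018,0,0,0,-1,0,0,0.018,0,0,0,-1],
)

```text
time: 15.55
position: [0.5299, -0.2843, 0.0104]
tool_rot: [3.141, 0.027, 0.001]
ft_force: [-0.0, -0.1, -1.0]
grip_width: 0.339
grip_force: 30.0
```

Call:
jog_arm(
  moves=[0,0,0.002,0,0,0,-1,0,0,0.002,0,0,0,-0.25,0,0,0.002,0,0,0,-0.15,0,0,0.002,0,0,0,-0.13,0,0,0.002,0,0,0,-0.13,0,0,0.002,0,0,0,-0.13,0,0,0.002,0,0,0,-0.13,0,0,0.002,0,0,0,-0.13],
)

```text
time: 16.55
position: [0.5297, -0.2841, 0.0095]
tool_rot: [3.141, 0.026, -0.0]
ft_force: [-0.1, 0.2, 0.2]
grip_width: 0.438
grip_force: 0.1
```

Call:
jog_arm(
  moves=[0,0,-0.02,0,0,0,-0.13,0,0,-0.06,0,0,0,-0.13,0,0,-0.12,0,0,0,-0.13,0,0,-0.22,0,0,0,-0.13,0,0,-0.34,0,0,0,-0.13,0,0,-0.46,0,0,0,-0.13,0,0,-0.55,0,0,0,-0.13,0,0,-0.55,0,0,0,-0.13],
)

```text
time: 17.55
position: [0.5316, -0.2848, 0.1787]
tool_rot: [3.138, 0.027, 0.009]
ft_force: [0.5, -0.1, -0.3]
grip_width: 0.436
grip_force: 0.0
```

```bash
python3 - <<'E'
from h import *
st(); i,s=grab('wrist','w6'); im=i['pixels'].astype(int)
g=(im[:,:,0]>130)&(im[:,:,1]>90)&(im[:,:,2]<100)&(im[:,:,0]-im[:,:,1]<110)
n,l,q,c=cv2.connectedComponentsWithStats(g.astype(np.uint8))
for k in range(1,n):
    if q[k,4]>200: print(q[k],wray('w6',c[k],.025).round(4))
for f in('top','scene'):
    j,_=grab(f,f+'9'); print(f)
d=cam('top9'); t=cv2.imread('pics/top9.png')[:,:,::-1].astype(int); t0=cv2.imread('pics/top0.png')[:,:,::-1].astype(int)
for lab,d,t,t0,box in [('top',d,t,t0,(380,200,540,300)),('scene',cam('scene9'),cv2.imread('pics/scene9.png')[:,:,::-1].astype(int),cv2.imread('pics/scene0.png')[:,:,::-1].astype(int),(115,160,265,260))]:
    x0,y0,x1,y1=box; D=abs(t-t0)[y0:y1,x0:x1].sum(2)>90
    n,l,q,c=cv2.connectedComponentsWithStats(D.astype(np.uint8))
    for k in range(1,n):
        if q[k,4]>40:
            m=c[k]+[x0,y0]; print(lab,'changed',q[k]+[x0,y0,0,0,0],ray(d,m,.02).round(4),t[l_y:=int(m[1]),int(m[0])])
E
```

```text
t 17.55 pos [ 0.5316 -0.2848  0.1787] seat -0.4214 -0.1276 ft [ 0.5 -0.1 -0.3] seatx F 0.1 grip 0.436 0.0 q [ 0.78  0.27 -0.4   1.63  0.11  1.26 -1.19]
[ 309  142   41  161 4931] [ 0.5335 -0.2918  0.025 ]
[202 299  11  69 367] [ 0.4307 -0.1854  0.025 ]
[418 298  22  70 804] [ 0.4346 -0.3832  0.025 ]
[ 153  376  450   26 6538] [ 0.3755 -0.3589  0.025 ]
top
scene
top changed [ 440  200  100  100 5398] [ 0.5419 -0.4027  0.02  ] [189 190 189]
scene changed [144 160  24  26 313] [ 0.4143 -0.434   0.02  ] [154 146 142]
scene changed [175 160  10  15 120] [ 0.3687 -0.3888  0.02  ] [34 32 35]
scene changed [161 195  35  41 563] [ 0.5376 -0.2961  0.02  ] [247 233 141]
```

```bash
python3 - <<'E'
from h import *
a=cv2.imread('pics/scene9.png').astype(int);b=cv2.imread('pics/scene0.png').astype(int)
D=(abs(a-b).sum(2)>90)
n,l,q,c=cv2.connectedComponentsWithStats(D[150:330,140:430].astype(np.uint8))
for k in range(1,n):
    if q[k,4]>8: print(q[k]+[140,150,0,0,0])
bl=lambda im:[(np.where(m)[1].mean()+325,m.sum()) for m in [((im[240:280,325:360,0]>150)&(im[240:280,325:360,2]<90))]]
print(bl(a),bl(b))
E
```

```text
[140 150  64  36 931]
[161 195  35  41 563]
[308 231  32  29 426]
[291 241   4   4   9]
[(np.float64(339.3225806451613), np.int64(93))] [(np.float64(339.82608695652175), np.int64(92))]
```

Only the nozzle has moved, from its outlet to the pan. The collar is home, and the tormas, pans and steel nozzle show no change. Handing in.

```bash
python3 -c "
from bench import ctrl
print(ctrl.close_job())"
```

```text
the job is handed in; nothing more can be done
None
```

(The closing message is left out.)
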